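Seat the register camera's plate on its three-ball mount under the sprung roller

ROBOT

A 6-joint arm with a two-finger parallel gripper is mounted at the origin on the work surface. World frame = base frame: x ahead of the robot, y to its left, z up, the work surface at z = 0. Lengths are in m, angles in rad, forces in N, time in s.
With the tool pointing down it reaches from about 0.35 to 0.725 m from the base axis. Payload 4.3 kg.
Tool frame: the origin (TCP) lies midway between the tips of the shut fingers; the grasp point (between the pads) lies 19 mm behind it (robot.grasp_offset is the distance from the TCP to the grasp point, in m); z points along the fingers, y is the line along which they close (so a half turn about z gives the same grasp; the last joint's range is limited). The gripper opens to 85 mm and grips with 20 to 120 N. Pads are 22 mm wide; open, the fingers measure 114 mm over their backs; the gripper's body (76 mm by 85 mm) begins 54 mm behind the grasp point. The pads swing forward as they close: fully open they stand 13 mm farther back than shut.
Start: joints at [1.077, 0.377, 0.081, 1.274, 0, 1.46], TCP at [0.215, 0.533, 0.231] pointing down, gripper open.
Joint ranges: [-2.72, 2.72], [-0.84, 1.66], [-1.02, 1.22], [-1.77, 2.12], [-1.37, 1.28], [-3.14, 3.14]. Speed limits (rad/s): [2.57, 2.57, 3.14, 3.14, 3.14, 3.14].

INTERFACE

Orientations are given as a rotation vector (axis times angle).
In Python, from plant import robot gives the robot as it stands.
- The arm moves only by the tool servo_tool, never from a script. Its argument "increments" is a list of rows, each a list of 3 entries, a list of its own where there are three numbers: the shift along the tool's x, y, z in mm, then the turn, a rotation vector about the tool's x, y, z in rad, then the closure, from 0 (fully open) to 1 (shut). In form: [[[dx, dy, dz], [rx, ry, rz], hand], ...]. A call has 1 to 10 rows; each row shifts and turns the commanded pose from where the row before left it, along the tool's axes as they then stand; what a row does not reach is not made up. A row lasts 1/10 s, in which the tool goes at most 50 mm and 8.59 degrees, less where a joint would pass 70% of its speed; a pose out of reach is approached as far as the arm can. A call is refused whole if a number of a shift passes 50 or a number of a turn 0.15, either way. A call with a gripper value outside its range is refused whole. The fingers move at their own pace and stop on an object; "grip_force" is the grip in N (left out, the last holds). Time passes only in rows, so rows that do not move let the fingers close. It gives the time, the measured TCP pose, the force, the opening and the grip force at its end, in the units of the state.
- robot.get_state(): the state, without advancing time (a new reading comes with each control period).
- robot.get_image(name): name is "scene" or "top" or "wrist"; returns a dict with "color" (400x640x3 uint8, red, green, blue), "range_z" (400x640 float32, m along the optical axis (not along the pixel's ray), 0 where there is no reading), "mtx" (3x3 intrinsics, pixels), "R" (3x3) and "t" (3): a world point X has camera coordinates R X + t. Camera axes: x right, y down, z forward; pixel columns grow to the right and rows downward; lengths in m; the calibration is good to about 2 mm. A picture is of the moment at which its call begins.
- robot.finish_job(): hands the job in; it is judged then, once.
The state is a dict: "t": time; "q": joint angles; "qvel": joint speeds; "effort": joint torques, N m; "ee_pos": TCP position; "tool_rot": TCP orientation; "ft_force": force on the tool from outside, world axes, zero at the start; "moment": the same for the moment, N m; "grip_width": finger opening in m; "gripper_force": force on a finger pad.
Only numpy, scipy, OpenCV 4.12 (cv2) and the standard library are available. Lean on these libraries where they do the work, as an engineer would, in place of code of your own. Each camera call takes 0.05 s, during which the arm holds its last target. There are 200 camera calls.

TASK

Put the loose register-camera plate back on its three-ball mount on the rail bed: slide it in on top of the balls, orange ridge first, under the yellow sprung roller arm, until the roller has gone over the ridge's crest and the spring draws the plate home, fully down on all three balls. Keep the camera upright, let go of the plate there, and leave the things lying around where they are.

Things in the scene. Friction and masses are not known exactly. Their poses are not given: they have to be found in the camera images.
- bed: Grey rail bed fixed to the bench, 240 x 100 mm, top 20 mm up; origin on the bench, x along the rail, the way the plate is slid in, z up. An aluminium saddle (170 x 86 x 12 mm) is clamped on it, square to the rail and centred (y = 0), but ANYWHERE within 20 mm either side of its middle setting in bed x. The setting is not reported: see or feel it.
- bed_home (a point): Where the plate's origin lies, axes parallel to the bed's, when it is home and the saddle is at its middle setting: bed (0, 0, 49.6) mm. Shift along bed x by the saddle's setting, which also shifts the balls, yoke and roller. With the plate level, its origin 54 mm or more above the bench, its dowels pass freely over the balls.
- bed_balls (a point): Middle of the three fixed steel balls at the middle setting, at ball centre height: bed (0, 0, 40) mm. Balls 14 mm in diameter, polished and greased (slippery), at (35, 0), (-35, 30), (-35, -30) mm from it in bed x, y.
- bed_pivot (a point): Pivot of the yellow sprung roller arm at the middle setting: bed (100, 0, 70.5) mm, in a blue yoke 22 mm long, 56 mm wide, up to 79 mm above the bench. The forked arm (31 mm wide) reaches 100 mm back (-x) to a free-turning black roller, 14 mm diameter, 16 mm wide, over the balls' middle. At rest the roller's lowest point is 63.5 mm above the bench.
- plate: Loose aluminium plate with a register camera, 0.3 to 0.5 kg. Plate 130 x 96 x 6 mm (x -62 to +68 mm), origin on its underside, x to its front, z up. Three pairs of 6 mm steel dowels hang to 6 mm below the origin: lying on the bench the origin is 6 mm up. Home, each pair straddles one ball; with the dowels on top of the balls the plate stands 3.4 mm higher.
- plate_grip (a point): Middle of the black camera body to grasp, at plate (-36, 0, 31) mm: 36 (x) x 30 (y) x 50 mm tall, standing on the plate, its top 56 mm above the plate's origin. The plate's centre of mass is near plate x = -11 mm.
- plate_crest (a point): Crest of the orange ridge, at plate (12, 0, 23) mm. The ridge is 14 mm wide: from x = 46, z = 6 mm (the plate's top) it rises to the crest, then falls at 18 degrees to a notch at x = -1 mm and rises again at 30 degrees to x = -14 mm. Home, the roller lies in the notch.
- plate_front (a point): Plate (35, 0, 0) mm, over the front dowel pair: it runs along x (x 19 to 69 mm), axes 15 mm apart, open to the front with ends bent up as a lead-in, so its ball enters from ahead.
- plate_left (a point): Plate (-35, 30, 0) mm, over the left rear dowel pair (axes 15 mm apart, 22 mm long, at 60 degrees to x). The rear pairs draw the plate home by themselves from up to about 7 mm short of home or 5 mm beyond it once it is let go.
- plate_right (a point): Plate (-35, -30, 0) mm, over the right rear dowel pair, mirror of the left one.
- roller_arm (a joint): Lift angle (rad) of the sprung arm: 0 = down on its stop; about 0.055 with the plate home; 0.10 to 0.17 on the crest. The roller presses down with about 8 N at rest, 10 N home, 13 N on the crest. Pushing the ridge under it takes about 4 to 8 N along the rail; past the crest (plate nearer than about 12 mm to home) it pulls the plate forward with about 3 N.
- tape_roll: bystander: clear roll of tape lying flat, 56 mm diameter, 22 mm high, origin under its centre
- cleaner: bystander: white bottle, 44 mm diameter, 130 mm tall, origin under its centre
- staple_box: bystander: blue box 70 x 50 x 30 mm, origin under its centre
- driver: bystander: yellow screwdriver 150 mm long lying flat, handle towards the robot, origin under its middle
Not all that is in view belongs to the job. Leave any purple or red look-alike of the plate alone.

How it is judged:
On the way:
1. the plate's ridge lifts the sprung roller, the plate above the rail bed and pointing along it (value of joint roller_arm above 0.085 rad and z of plate in the frame of bed above 0.045 m and angle between the x axis of plate and the x axis of bed, either way round below 0.2 rad).
At the end, for the whole second after the job is handed in: The plate, let go and at rest, is home: underside 49.6 mm (within 1.4) above the bench over each ball, within 4 mm of the rail's centre line and 24 mm of the middle setting, parallel to the rail within 0.05 rad, the roller in the notch (arm lifted 0.042 to 0.070 rad) (z of plate_front in the frame of bed between 0.0482 and 0.051 m and z of plate_left in the frame of bed between 0.0482 and 0.051 m and z of plate_right in the frame of bed between 0.0482 and 0.051 m and y of plate in the frame of bed between -0.004 and 0.004 m and x of plate in the frame of bed between -0.024 and 0.024 m and angle between the x axis of plate and the x axis of bed, either way round below 0.05 rad and value of joint roller_arm between 0.042 and 0.07 rad and linear speed of plate below 0.01 m/s); the robot touches nothing.
It fails at once if a bystander was moved more than 25 mm or the bottle knocked over (distance of any of tape_roll, cleaner, staple_box, driver from where it was at the start of the episode above 0.025 m or angle between cleaner's own z axis and vertical above 0.5 rad).
It fails at once if the camera plate was tipped over (angle between plate's own z axis and vertical above 1 rad).
It also fails if it takes over 61 s, if anything falls off the work surface, if the arm or the gripper's body presses on something with over 40 N, if the wrist force passes 120 N, or if a joint passes its speed limit or range.

## Working session

There is one attempt and no reset: what is moved stays moved. The work goes in short steps, Python scripts to look and compute and a tool call to move; the robot and the scene stay as the last step left them, time stands still between calls to the robot, and variables do not carry over. Pictures are saved under pics/ and viewed, at most 10 in all, crops included, and the job is handed in when it is done.

Besides the shell and the picture viewer there is one more tool, called after "Request:" as name(argument=value, ...), one argument or row to a line, values as JSON. servo_tool: Moves the arm, as the interface text tells. Its arguments: {"type":"object","properties":{"increments":{"type":"array","items":{"type":"array"}},"grip_force":{"type":"number"}},"required":["increments"]}

```bash
mkdir -p pics; ls
cat > h.py <<'E'
import numpy as np, cv2
from plant import robot
def grab(n):
    d=robot.get_image(n); np.savez(f'{n}.npz',**d); return d
def ray(d,u,v):
    R=np.array(d['R']);t=np.array(d['t']);c=-R.T@t
    r=R.T@np.linalg.inv(d['mtx'])@np.array([u,v,1.]); return c,r
def onz(d,u,v,z):
    c,r=ray(d,u,v); return c+r*(z-c[2])/r[2]
def pt(d,u,v):
    c,r=ray(d,u,v); return c+r*d['range_z'][int(v),int(u)]
def cloud(d):
    v,u=np.mgrid[:400,:640]; z=d['range_z']
    P=np.stack([u,v,np.ones_like(u)],-1).reshape(-1,3)@np.linalg.inv(d['mtx']).T*z.reshape(-1,1)
    return ((P-d['t'])@d['R']).reshape(400,640,3)
def proj(d,X):
    p=d['mtx']@(d['R']@np.array(X)+d['t']); return p[:2]/p[2]
E
python3 - <<'E'
from h import *
a=grab('scene');b=grab('top')
cv2.imwrite('pics/a.png',cv2.cvtColor(a['color'],cv2.COLOR_RGB2BGR))
cv2.imwrite('pics/b.png',cv2.cvtColor(b['color'],cv2.COLOR_RGB2BGR))
s=robot.get_state();print(s)
E
```

```text
pics
{'t': 0.1, 'q': array([1.07667497e+00, 3.78036839e-01, 7.97754965e-02, 1.27439271e+00,
       2.98221001e-05, 1.46051698e+00]), 'qvel': array([-0.00061518, -0.00301734,  0.0038674 ,  0.00032272, -0.00118234,
       -0.00053401]), 'effort': array([ 1.12210448e-03, -4.64690638e+01,  2.70582747e+01,  1.19964784e-02,
       -1.03003945e-04, -1.12829187e-05]), 'ee_pos': array([0.21502796, 0.53265663, 0.23043376]), 'tool_rot': array([-5.99131940e-01, -3.08333993e+00,  2.77141232e-03]), 'ft_force': array([-0.04010425, -0.26085914, -0.52065985]), 'moment': array([-2.02455887e-02,  3.92609588e-05, -4.63744939e-02]), 'gripper_force': 0.0, 'grip_width': 0.08535830879963947}
```

View pics/a.png

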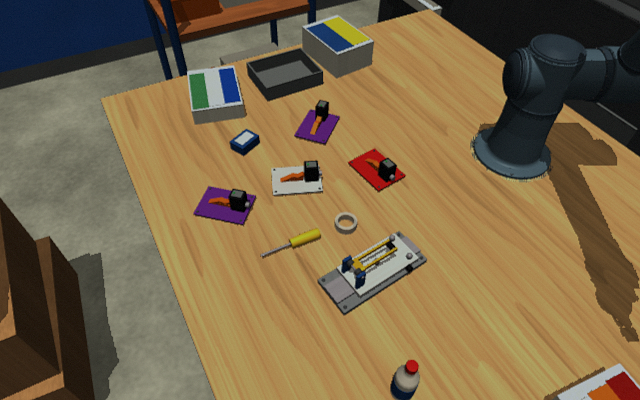

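View pics/b.png

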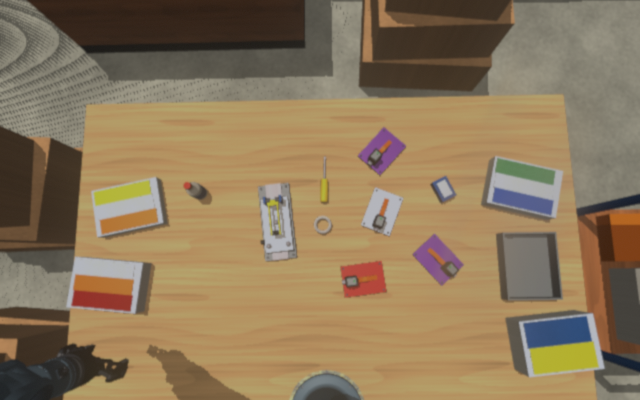

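In the top view there are four camera plates: purple (382,150), purple (438,259), red (363,279) and bare aluminium (382,211). Only the aluminium one fits the description; in the scene view it is at (297,178). The bed is at (277,221) in top and (373,271) in scene, with the yoke at the far end. I'll confirm with one enlarged crop and measure at the same time.

Run:
```python
from h import *
a=dict(np.load('scene.npz'));b=dict(np.load('top.npz'))
i1=cv2.resize(b['color'][170:275,245:420],None,fx=4.5,fy=4.5,interpolation=cv2.INTER_CUBIC)[:,:790]
i2=cv2.resize(a['color'][150:315,255:435],None,fx=2.2,fy=2.2)
cv2.imwrite('pics/c.png',cv2.cvtColor(i1,cv2.COLOR_RGB2BGR))
for n,d,box in(('top',b,(360,185,408,240)),('scene',a,(265,155,330,200))):
    hsv=cv2.cvtColor(d['color'],cv2.COLOR_RGB2HSV);P=cloud(d)
    u0,v0,u1,v1=box
    H,S,V=[hsv[v0:v1,u0:u1,k] for k in range(3)];Q=P[v0:v1,u0:u1]
    for nm,m in(('white',(S<50)&(V>110)),('black',(V<70)),('orange',(H<14)&(S>190)&(V>100))):
        m=m.astype(np.uint8)
        k,l,st,c=cv2.connectedComponentsWithStats(m)
        j=1+np.argmax(st[1:,4]);mm=l==j
        q=Q[mm];print(n,nm,st[j],c[j]+[u0,v0],'med',np.median(q,0).round(4),'z pct',np.percentile(q[:,2],[5,50,95]).round(4))
        if nm=='white': 
            r=cv2.minAreaRect(q[:,:2].astype(np.float32)*1000);print('rect mm',r)
# bed by height
P=cloud(b); Q=P[170:275,245:310].reshape(-1,3)
for lo,hi in((.012,.026),(.028,.036),(.06,.09)):
    q=Q[(Q[:,2]>lo)&(Q[:,2]<hi)]
    print(lo,hi,len(q),cv2.minAreaRect(q[:,:2].astype(np.float32)*1000),np.median(q,0))
print('cam',[(-d['R'].T@d['t']).round(3) for d in(a,b)])
```

```text
top white [   1    3   42   48 1028] [381.98638132 210.21692607] med [ 0.5975 -0.1873  0.0109] z pct [0.0066 0.0109 0.016 ]
rect mm ((527.7557373046875, -144.81141662597656), (112.45106506347656, 302.32305908203125), 58.6479377746582)Traceback (most recent call last):
  File "<stdin>", line 13, in <module>
    return _wrapfunc(a, 'argmax', axis=axis, out=out, **kwds)
    return bound(*args, **kwds)
ValueError: attempt to get argmax of an empty sequence
```

View pics/c.png

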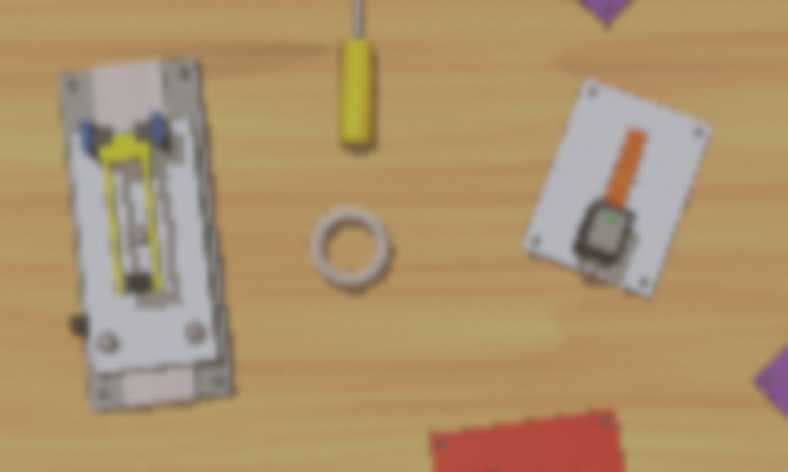

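The crop confirms it: bare aluminium plate with an orange ridge, ridge pointing away from the robot, camera at the near end. The bed's entry (two rear balls) faces the robot, and its yoke is at the far end.

```bash
cat > m.py <<'E'
from h import *
b=dict(np.load('top.npz'));a=dict(np.load('scene.npz'))
hsv=cv2.cvtColor(b['color'],cv2.COLOR_RGB2HSV);H,S,V=[hsv[...,k].astype(int) for k in range(3)]
def big(m,box):
    z=np.zeros(m.shape,np.uint8);u0,v0,u1,v1=box;z[v0:v1,u0:u1]=m[v0:v1,u0:u1]
    k,l,st,c=cv2.connectedComponentsWithStats(z);j=1+np.argmax(st[1:,4]);return (l==j).astype(np.uint8),c[j]
def rect(m,z):
    c,_=cv2.findContours(m,cv2.RETR_EXTERNAL,cv2.CHAIN_APPROX_NONE);c=max(c,key=cv2.contourArea)
    p=np.array([onz(b,*q[0],z)[:2]*1000 for q in c],np.float32);return cv2.minAreaRect(p)
m,c=big((S<60)&(V>90),(358,182,408,240));print('plate',rect(m,.012))
m,c=big((H<12)&(S>170)&(V>90),(358,182,408,240));print('ridge',rect(m,.02),c,onz(b,*c,.02))
P=cloud(b)
for nm,box,lo,hi in(('camtop',(360,185,408,240),.055,.075),('bed',(240,170,310,275),.013,.026),('saddle',(240,170,310,275),.028,.036),('yoke',(240,170,310,275),.06,.1)):
    m,c=big((P[...,2]>lo)&(P[...,2]<hi),box)
    q=P[m>0];print(nm,len(q),c,np.median(q,0).round(4),cv2.minAreaRect(q[:,:2].astype(np.float32)*1000))
m,c=big((S<90)&(V>40)&(P[...,2]>.01)|(P[...,2]>.013),(250,175,305,270));print('bed outline',rect(m,.02))
m,c=big((abs(H-30)<6)&(S>140)&(V>90),(250,175,305,240));print('yellow arm',rect(m,.0735),c)
hs=cv2.cvtColor(a['color'],cv2.COLOR_RGB2HSV).astype(int)
Pa=cloud(a)
q=Pa[155:200,265:330].reshape(-1,3);q=q[(q[:,2]>.03)];print('scene cam',len(q),q[:,2].max(),np.median(q,0))
q=q[q[:,2]>.055];print(len(q),cv2.minAreaRect(q[:,:2].astype(np.float32)*1000),np.median(q[:,2]))
q=Pa[235:310,318:428].reshape(-1,3)
for lo,hi in((.012,.025),(.028,.036),(.073,.09)):
    r=q[(q[:,2]>lo)&(q[:,2]<hi)];print(lo,len(r),np.median(r[:,2]),cv2.minAreaRect(r[:,:2].astype(np.float32)*1000))
E
python3 m.py
```

```text
plate ((594.0238037109375, -185.06820678710938), (97.62061309814453, 131.8466796875), 68.07823181152344)Traceback (most recent call last):
  File "m.py", line 11, in <module>
    m,c=big((H<12)&(S>170)&(V>90),(358,182,408,240));print('ridge',rect(m,.02),c,onz(b,*c,.02))
        ~~~^^^^^^^^^^^^^^^^^^^^^^^^^^^^^^^^^^^^^^^^^
  File "m.py", line 6, in big
    k,l,st,c=cv2.connectedComponentsWithStats(z);j=1+np.argmax(st[1:,4]);return (l==j).astype(np.uint8),c[j]
                                                     ~~~~~~~~~^^^^^^^^^^
    return _wrapfunc(a, 'argmax', axis=axis, out=out, **kwds)
    return bound(*args, **kwds)
ValueError: attempt to get argmax of an empty sequence
```

```bash
sed -i 's/(H<12)&(S>170)&(V>90)/(H<16)\&(S>130)\&(V>120)/; s/if 0/&/; s/j=1+np.argmax(st\[1:,4\])/j=1+np.argmax(st[1:,4]) if k>1 else 0/' m.py; python3 m.py
python3 - <<'E'
from h import *
b=dict(np.load('top.npz'));hsv=cv2.cvtColor(b['color'],cv2.COLOR_RGB2HSV);print(hsv[205,384],hsv[235,373],hsv[210,270],b['range_z'][215:223,376:386].round(3))
E
```

```text
plate ((594.0238037109375, -185.06820678710938), (97.62061309814453, 131.8466796875), 68.07823181152344)
ridge ((604.604736328125, -189.8727569580078), (9.840459823608398, 51.56056213378906), 66.59442138671875) [383.43396226 207.54716981] [ 0.60384481 -0.18939634  0.02      ]
camtop 116 [379.29310345 220.97413793] [ 0.5571 -0.1694  0.061 ] ((557.1624145507812, -170.01071166992188), (29.64424705505371, 35.361122131347656), 67.17205810546875)
bed 307 [273.02931596 191.42996743] [0.6624 0.1593 0.017 ] ((657.7813720703125, 154.28038024902344), (111.1553955078125, 65.97945404052734), 80.92877197265625)
saddle 868 [276.95737327 229.06912442] [0.5337 0.1351 0.031 ] ((554.9214477539062, 151.35528564453125), (170.05174255371094, 95.04451751708984), 5.870275020599365)
yoke 292 [273.19178082 211.90068493] [0.6067 0.1504 0.0739] ((577.7080078125, 149.90487670898438), (118.04553985595703, 58.943626403808594), 6.812415599822998)
bed outline ((566.0498046875, 150.16188049316406), (239.7476348876953, 105.44579315185547), 6.192635536193848)
yellow arm ((615.6627197265625, 152.53343200683594), (32.555
[... 508 characters left out ...]
25), 5.790247440338135)
0.073 427 0.0756054142643181 ((580.2867431640625, 152.85723876953125), (120.311279296875, 57.967742919921875), 4.742219924926758)
[ 12 184 179] [ 18 116 180] [ 26  38 167] [[1.218 1.205 1.203 1.209 1.206 1.239 1.238 1.239 1.259 1.256]
 [1.207 1.206 1.207 1.205 1.205 1.206 1.209 1.255 1.252 1.258]
 [1.209 1.206 1.206 1.207 1.207 1.206 1.207 1.209 1.205 1.203]
 [1.205 1.205 1.201 1.203 1.206 1.206 1.199 1.203 1.206 1.204]
 [1.203 1.202 1.203 1.205 1.202 1.207 1.203 1.198 1.205 1.205]
 [1.206 1.208 1.205 1.206 1.204 1.205 1.203 1.205 1.205 1.25 ]
 [1.202 0.    1.203 1.205 1.2   1.202 1.202 1.205 1.206 1.255]
 [1.201 1.203 1.207 1.202 1.203 1.205 1.201 1.206 1.206 1.255]]
```

```bash
cat >> h.py <<'E'
from scipy.spatial.transform import Rotation as Ro
def tool():
    s=robot.get_state(); return s,Ro.from_rotvec(s['tool_rot']).as_matrix(),np.array(s['ee_pos'])
def goto(p,yaw_y):
    "rows needed: shift in tool axes (mm) to p and turn about tool z so tool y points at yaw_y deg"
    s,R,e=tool(); d=R.T@(np.array(p)-e)*1000
    cur=np.degrees(np.arctan2(R[1,1],R[0,1])); tilt=np.degrees(np.arccos(-R[2,2]))
    print('tcp',e.round(4),'ydir',cur.round(2),'tilt',tilt.round(2),R[:,2].round(4),'q',s['q'].round(2),'t',s['t'])
    print('shift tool mm',d.round(1),'turn about tool z (do after shift) rad',-np.radians(yaw_y-cur).round(4))
E
python3 - <<'E'
from h import *
d=grab('wrist');s,R,e=tool();c=-d['R'].T@d['t']
print('cam in tool',R.T@(c-e),'\n',R.T@d['R'].T,d['mtx'][0])
goto([.50,.15,.30],68)
E
```

```text
cam in tool [ 0.06661    -0.0006042  -0.14162861] 
 [[-2.61395409e-05 -9.63592300e-01 -2.67375914e-01]
 [ 9.99999627e-01  2.05648482e-04 -8.38896896e-04]
 [ 8.63340040e-04 -2.67375836e-01  9.63591935e-01]] [319.66818781   0.         319.84232447]
tcp [0.215  0.5327 0.2306] ydir 68.01 tilt 0.09 [-8.0e-04 -1.4e-03 -1.0e+00] q [1.08 0.38 0.08 1.27 0.   1.46] t 0.15
shift tool mm [-407.5 -248.3  -69.1] turn about tool z (do after shift) rad 0.0002
```

Request:
servo_tool(
  increments=[
    [[-40,-25,-7],[0,0,0],0],
    [[-41,-25,-7],[0,0,0],0],
    [[-41,-25,-7],[0,0,0],0],
    [[-41,-25,-7],[0,0,0],0],
    [[-41,-25,-7],[0,0,0],0],
    [[-41,-25,-7],[0,0,0],0],
    [[-41,-25,-7],[0,0,0],0],
    [[-41,-25,-7],[0,0,0],0],
    [[-41,-25,-7],[0,0,0],0],
    [[-41,-25,-7],[0,0,0],0],
  ],
)

```text
t: 1.15
ee_pos: [0.5016, 0.1464, 0.3014]
tool_rot: [-0.599, -3.084, -0.0]
ft_force: [1.2, 0.3, 1.1]
grip_width: 0.0856
gripper_force: 0.0
```

Request:
servo_tool(
  increments=[
    [[0,0,0],[0,0,-0.123],0],
    [[0,0,0],[0,0,-0.123],0],
    [[0,0,0],[0,0,-0.123],0],
    [[0,0,0],[0,0,-0.123],0],
    [[0,0,0],[0,0,0],0],
    [[0,0,0],[0,0,0],0],
  ],
)

```text
t: 1.75
ee_pos: [0.5008, 0.1482, 0.3011]
tool_rot: [0.166, -3.137, -0.0]
ft_force: [-0.2, -0.1, -0.3]
grip_width: 0.0854
gripper_force: 0.0
```

Run:
```python
from h import *
d=grab('wrist');goto([.56,-.17,.2],68)
cv2.imwrite('pics/w1.png',cv2.cvtColor(d['color'],cv2.COLOR_RGB2BGR))
```

```text
tcp [0.5008 0.1482 0.3011] ydir 96.08 tilt 0.02 [-3.e-04  0.e+00 -1.e+00] q [0.17 0.26 0.1  1.41 0.   0.06] t 1.8
shift tool mm [ -25.2 -322.7  101.1] turn about tool z (do after shift) rad 0.4901
```

View pics/w1.png

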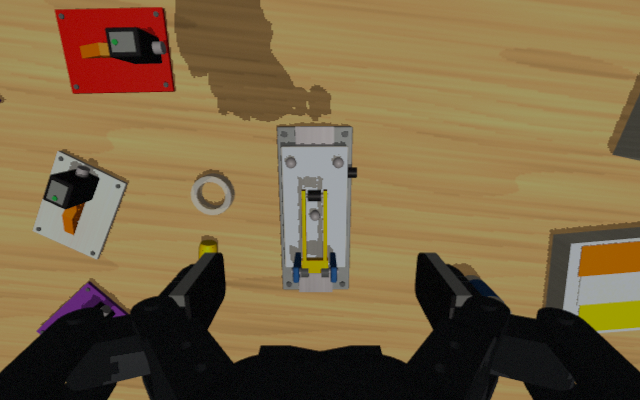

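The wrist view shows the rear balls at (291,162) and (338,162), the front ball at (315,214), the roller at (315,196), the yoke at (315,268) and the bed's near edge at row 126.

```bash
cat > bed.py <<'E'
from h import *
def meas(d):
    hsv=cv2.cvtColor(d['color'],cv2.COLOR_RGB2HSV).astype(int);H,S,V=[hsv[...,k] for k in range(3)];P=cloud(d)
    out={}
    # balls by depth blobs
    m=((P[...,2]>.038)&(P[...,2]<.052)&(S<60)).astype(np.uint8)
    k,l,st,c=cv2.connectedComponentsWithStats(m)
    for j in range(1,k):
        if st[j,4]>25 and st[j,2]<30 and st[j,3]<30:
            X=onz(d,*c[j],.041)
            if np.hypot(X[0]-.55,X[1]-.15)<.1: print('ball?',st[j],c[j].round(1),X.round(4),np.percentile(P[l==j][:,2],[50,95]).round(4))
    for nm,lo,hi,z in(('saddle',.0275,.037,.032),('bedtop',.0155,.0245,.02)):
        m=(P[...,2]>lo)&(P[...,2]<hi);q=P[m];q=q[(abs(q[:,0]-.566)<.2)&(abs(q[:,1]-.15)<.09)]
        print(nm,len(q),np.median(q[:,2]).round(4),cv2.minAreaRect(q[:,:2].astype(np.float32)*1000))
    m=((abs(H-28)<8)&(S>150)&(V>70)&(P[...,2]>.05)&(P[...,2]<.1));q=P[m]
    q=q[(abs(q[:,1]-.15)<.05)&(abs(q[:,0]-.6)<.1)];print('arm',cv2.minAreaRect(q[:,:2].astype(np.float32)*1000),np.percentile(q[:,2],[5,50,95]).round(4))
if __name__=='__main__':
    d=dict(np.load('wrist.npz'));meas(d)
    P=cloud(d)
    for (u,v) in((291,160),(338,160),(315,214),(315,195),(314,135),(314,152)):print(u,v,P[v,u].round(4),onz(d,u,v,.041).round(4))
    g=cv2.cvtColor(d['color'],cv2.COLOR_RGB2GRAY)
    print(g[120:150,300]);print(g[200,270:292],g[200,340:356]);print(g[150:172,291])
E
python3 bed.py
```

```text
ball? [285 157  11  11  97] [290.2 162.2] [0.4963 0.1089 0.041 ] [0.0442 0.0464]
ball? [333 157  11  11  95] [337.6 162.2] [0.4899 0.1684 0.041 ] [0.0439 0.0462]
ball? [309 210  11  11  87] [314.2 215.1] [0.5626 0.1461 0.041 ] [0.0438 0.0461]
saddle 6334 0.031 ((557.1874389648438, 151.45167541503906), (168.8441619873047, 97.94902038574219), 6.127939701080322)
bedtop 1332 0.019 ((568.7147827148438, 149.54759216308594), (240.0986328125, 90.6203842163086), 6.49770975112915)
arm ((574.86376953125, 147.6171417236328), (106.47222900390625, 32.92317581176758), 5.85615873336792) [0.073  0.0744 0.0756]
291 160 [0.4928 0.1101 0.045 ] [0.4934 0.1097 0.041 ]
338 160 [0.4866 0.1682 0.0452] [0.4871 0.1685 0.041 ]
315 214 [0.5597 0.1469 0.0452] [0.561 0.147 0.041]
315 195 [0.5264 0.144  0.0764] [0.5353 0.1444 0.041 ]
314 135 [0.461  0.1352 0.0193] [0.4596 0.1354 0.041 ]
314 152 [0.4815 0.1374 0.0307] [0.4804 0.1375 0.041 ]
[139 138 116  94  90  89  99 143 147 148 148 147 147 148 148 148 148 148
 148 147 147 147 149 120  92  72 107 158 163 164]
[134 133 134 133 133 134 134 134 133 106 107 117  86 139 161 163 163 162
 164 163 163 163] [163 163 164 162 163 163 150 130 126 126 109 125 133 134 134 134]
[163 163 164 164 163 154 124  76  77  95 106 118 129 140 137 126 119 103
 135 161 163 163]
```

Request:
servo_tool(
  increments=[
    [[-4,-46,14],[0,0,0],0],
    [[-4,-46,14],[0,0,0],0],
    [[-4,-46,14],[0,0,0],0],
    [[-4,-46,14],[0,0,0],0],
    [[-4,-46,14],[0,0,0],0],
    [[-4,-46,14],[0,0,0],0],
    [[-1,-46,14],[0,0,0],0],
  ],
)

```text
t: 2.5
ee_pos: [0.5609, -0.171, 0.2027]
tool_rot: [-0.167, 3.137, 0.0]
ft_force: [-0.1, 0.4, -0.3]
grip_width: 0.0855
gripper_force: 0.0
```

Request:
servo_tool(
  increments=[
    [[0,0,0],[0,0,0.123],0],
    [[0,0,0],[0,0,0.123],0],
    [[0,0,0],[0,0,0.123],0],
    [[0,0,0],[0,0,0.121],0],
    [[0,0,0],[0,0,0],0],
    [[0,0,0],[0,0,0],0],
  ],
)

```text
t: 3.1
ee_pos: [0.5605, -0.1691, 0.2032]
tool_rot: [-0.593, -3.085, -0.0]
ft_force: [0.2, 0.1, -1.0]
grip_width: 0.0855
gripper_force: 0.0
```

```bash
cat > pl.py <<'E'
from h import *
d=grab('wrist')
hsv=cv2.cvtColor(d['color'],cv2.COLOR_RGB2HSV).astype(int);H,S,V=[hsv[...,k] for k in range(3)];P=cloud(d)
near=(np.hypot(P[...,0]-.59,P[...,1]+.185)<.11)
def R(nm,m):
    k,l,st,c=cv2.connectedComponentsWithStats((m&near).astype(np.uint8));j=1+np.argmax(st[1:,4]);q=P[l==j]
    r=cv2.minAreaRect(q[:,:2].astype(np.float32)*1000);print(nm,len(q),c[j].round(1),r,'z',np.percentile(q[:,2],[5,50,95]).round(4));return q
R('plate',(P[...,2]>.008)&(P[...,2]<.016)&(S<70))
R('camtop',(P[...,2]>.0585)&(P[...,2]<.066))
q=R('ridge',(H<18)&(S>150)&(P[...,2]>.01)&(P[...,2]<.04))
goto([.5575,-.170,.02],68)
cv2.imwrite('pics/w2.png',cv2.cvtColor(d['color'],cv2.COLOR_RGB2BGR))
E
python3 pl.py
```

```text
plate 7733 [318.2 214.1] ((596.0679931640625, -186.0118865966797), (95.8555679321289, 130.0971221923828), 67.86689758300781) z [0.0099 0.0111 0.0123]
camtop 1251 [318.  189.3] ((559.357666015625, -171.37913513183594), (29.73622703552246, 35.938560485839844), 68.89412689208984) z [0.0598 0.0613 0.0627]
ridge 379 [317.9 232.2] ((610.3203125, -192.04266357421875), (13.259065628051758, 53.970909118652344), 68.590576171875) z [0.0122 0.023  0.0279]
tcp [ 0.5605 -0.169   0.2032] ydir 68.22 tilt 0.01 [-1.e-04  1.e-04 -1.e+00] q [-0.4   0.41  0.05  1.22  0.   -0.02] t 3.15
shift tool mm [  2.5  -2.  183.2] turn about tool z (do after shift) rad 0.0038
```

View pics/w2.png

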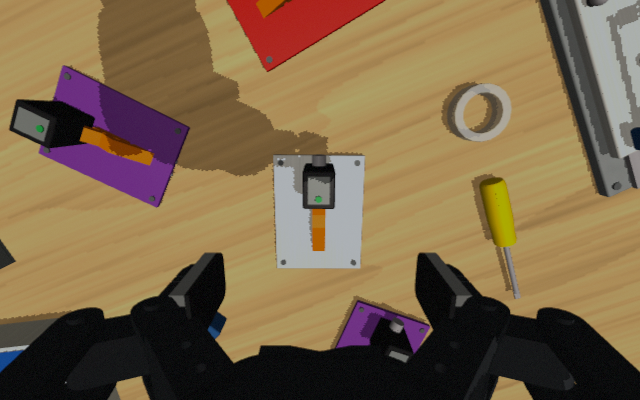

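Aluminium plate centre at pixel (318,214) and camera body at (318,189); the gripper is aligned with it. Descend.

Request:
servo_tool(
  increments=[
    [[0,-2.5,40],[0,0,0.004],0],
    [[0,0,40],[0,0,0],0],
    [[0,0,40],[0,0,0],0],
    [[0,0,30],[0,0,0],0],
    [[0,0,20],[0,0,0],0],
    [[0,0,13],[0,0,0],0],
    [[0,0,0],[0,0,0],0],
    [[0,0,0],[0,0,0],0],
  ],
)

```text
t: 3.95
ee_pos: [0.5602, -0.1717, 0.021]
tool_rot: [0.601, 3.083, -0.0]
ft_force: [-0.1, -1.1, -0.5]
grip_width: 0.085
gripper_force: 0.0
```

Request:
servo_tool(
  increments=[
    [[0,0,0],[0,0,0],0.6],
    [[0,0,0],[0,0,0],1],
    [[0,0,0],[0,0,0],1],
    [[0,0,0],[0,0,0],1],
    [[0,0,0],[0,0,0],1],
    [[0,0,0],[0,0,0],1],
    [[0,0,0],[0,0,0],1],
    [[0,0,0],[0,0,0],1],
  ],
  grip_force=60,
)

```text
t: 4.75
ee_pos: [0.5602, -0.1714, 0.0211]
tool_rot: [0.602, 3.082, 0.001]
ft_force: [-0.3, 1.6, 6.4]
grip_width: 0.0291
gripper_force: 59.2
```

Request:
servo_tool(
  increments=[
    [[0,0,-10],[0,0,0],1],
    [[0,0,-20],[0,0,0],1],
    [[0,0,-35],[0,0,0],1],
    [[0,0,-35],[0,0,0],1],
    [[0,0,-30],[0,0,0],1],
    [[0,0,0],[0,0,-0.12],1],
    [[0,0,0],[0,0,-0.12],1],
    [[0,0,0],[0,0,-0.12],1],
    [[0,0,0],[0,0,-0.13],1],
    [[0,0,0],[0,0,0],1],
  ],
)

```text
t: 5.75
ee_pos: [0.5585, -0.1712, 0.1495]
tool_rot: [0.163, -3.135, -0.001]
ft_force: [0.0, -0.6, -5.0]
grip_width: 0.0295
gripper_force: 59.7
```

```bash
cat > held.py <<'E'
from h import *
d=grab('wrist')
s,R,e=tool()
hsv=cv2.cvtColor(d['color'],cv2.COLOR_RGB2HSV).astype(int);H,S,V=[hsv[...,k] for k in range(3)];P=(cloud(d)-e)@R
g=np.isfinite(P[...,0])&(np.hypot(P[...,0]+.04,P[...,1])<.10)&(abs(P[...,2]-.009)<.004)&(S<70)
q=P[g];print('plate in tool (mm)',len(q),cv2.minAreaRect(q[:,:2].astype(np.float32)*1000),np.median(q[:,2]))
A=np.c_[q[:,:2],np.ones(len(q))];print('plane z=ax+by+c',np.linalg.lstsq(A,q[:,2],rcond=None)[0])
g=(H<18)&(S>150)&(np.hypot(P[...,0]+.04,P[...,1])<.10)&(P[...,2]<.01)&(P[...,2]>-.02);q=P[g]
print('ridge',len(q),cv2.minAreaRect(q[:,:2].astype(np.float32)*1000),np.percentile(q[:,2],[2,50,98]).round(4))
print(s['ft_force'],s['moment'])
goto([.394,.128,.15],96.1)
E
python3 held.py
```

```text
plate in tool (mm) 8838 ((-16.304046630859375, -0.8984451293945312), (96.2287826538086, 87.08333587646484), 89.53878021240234) 0.010151574318725574
plane z=ax+by+c [-0.00132674  0.00049319  0.01015705]
ridge 4 ((18.70549964904785, 0.7294683456420898), (19.418733596801758, 0.15606121718883514), 88.41554260253906) [-0.019  -0.0138  0.002 ]
[ 0.02756192 -0.59074953 -4.04141473] [-0.03670041  0.05897247  0.01301197]
tcp [ 0.5587 -0.1713  0.1496] ydir 95.82 tilt 0.13 [-2.1e-03  6.0e-04 -1.0e+00] q [-0.41  0.43 -0.05  1.09 -0.   -0.51] t 5.8
shift tool mm [1.335e+02 3.144e+02 1.000e-01] turn about tool z (do after shift) rad -0.005
```

Request:
servo_tool(
  increments=[
    [[17,39,0],[0,0,-0.005],1],
    [[17,39,0],[0,0,0],1],
    [[17,39,0],[0,0,0],1],
    [[17,39,0],[0,0,0],1],
    [[17,39,0],[0,0,0],1],
    [[17,39,0],[0,0,0],1],
    [[17,39,0],[0,0,0],1],
    [[17,39,0],[0,0,0],1],
    [[0,0,0],[0,0,0],1],
    [[0,0,0],[0,0,0],1],
  ],
)

```text
t: 6.8
ee_pos: [0.3899, 0.1244, 0.1503]
tool_rot: [0.172, -3.137, 0.001]
ft_force: [0.9, 0.3, -4.7]
grip_width: 0.0292
gripper_force: 61.5
```

Run:
```python
from h import *
d=grab('top');w=grab('wrist')
goto([.394,.128,.0715],96.1)
im=cv2.resize(d['color'][165:330,215:355],None,fx=3.5,fy=3.5,interpolation=cv2.INTER_CUBIC)
im2=w['color'][:,120:520]
h=578;im2=cv2.resize(im2,None,fx=.75,fy=.75)
o=np.zeros((580,800,3),np.uint8);o[:im.shape[0],:im.shape[1]]=im;o[:im2.shape[0],495:495+im2.shape[1]]=im2
cv2.imwrite('pics/e.png',cv2.cvtColor(o,cv2.COLOR_RGB2BGR))
```

```text
tcp [0.3912 0.1234 0.1504] ydir 96.15 tilt 0.05 [ 7.e-04 -4.e-04 -1.e+00] q [ 0.15  0.09 -0.5   0.97 -0.    0.04] t 6.9
shift tool mm [-3.2  4.3 78.9] turn about tool z (do after shift) rad 0.001
```

View pics/e.png

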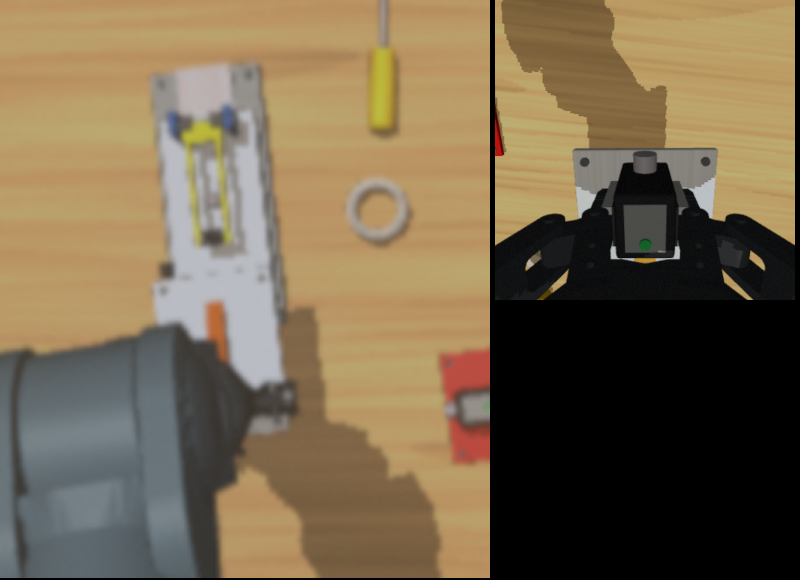

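Plate is level and lined up behind the entry, ridge towards the roller. Descend to slide height.

Request:
servo_tool(
  increments=[
    [[-3.2,5.3,20],[0,0,0],1],
    [[0,0,25],[0,0,0],1],
    [[0,0,20],[0,0,0],1],
    [[0,0,10],[0,0,0],1],
    [[0,0,5.5],[0,0,0],1],
    [[0,0,0],[0,0,0],1],
    [[0,0,0],[0,0,0],1],
    [[0,0,0],[0,0,0],1],
  ],
)

```text
t: 7.7
ee_pos: [0.3943, 0.1297, 0.0707]
tool_rot: [-0.171, 3.135, 0.0]
ft_force: [0.1, -0.7, -3.9]
grip_width: 0.0294
gripper_force: 61.6
```

Run:
```python
from h import *
goto([.4932,.1396,.0697],96.1);s=robot.get_state();print(s['ft_force'],s['moment'])
```

```text
tcp [0.3943 0.1297 0.0707] ydir 96.24 tilt 0.12 [ 2.e-03  4.e-04 -1.e+00] q [ 0.16  0.19 -0.63  0.75  0.    0.06] t 7.7
shift tool mm [-99.4  -0.9   1.2] turn about tool z (do after shift) rad 0.0025
[ 0.06827385 -0.66947787 -3.93237855] [0.01343917 0.06040461 0.00446479]
```

Request:
servo_tool(
  increments=[
    [[-8,-0.5,0.5],[0,0,0.002],1],
    [[-8,0,0],[0,0,0],1],
    [[-8,0,0],[0,0,0],1],
    [[-8,0,0],[0,0,0],1],
    [[-8,0,0],[0,0,0],1],
    [[-6,0,0],[0,0,0],1],
    [[-5,0,0],[0,0,0],1],
    [[0,0,0],[0,0,0],1],
  ],
)

```text
t: 8.5
ee_pos: [0.445, 0.1346, 0.0694]
tool_rot: [-0.168, 3.136, 0.0]
ft_force: [0.2, 0.4, -4.1]
grip_width: 0.029
gripper_force: 61.6
```

```bash
cat > st.py <<'E'
from h import *
goto([.4932,.1396,.0697],96.1);s=robot.get_state();print(s['ft_force'].round(2),s['moment'].round(2),s['grip_width'])
E
python3 st.py
```

```text
tcp [0.445  0.1346 0.0694] ydir 96.14 tilt 0.05 [ 8.e-04  2.e-04 -1.e+00] q [ 0.16  0.28 -0.51  0.78  0.    0.05] t 8.5
shift tool mm [-48.5  -0.2  -0.3] turn about tool z (do after shift) rad 0.0006
[ 0.22  0.43 -4.08] [-0.02  0.09 -0.01] 0.029028249563198123
```

Request:
servo_tool(
  increments=[
    [[-4,0,0],[0,0,0],1],
    [[-4,0,0],[0,0,0],1],
    [[-4,0,0],[0,0,0],1],
    [[-4,0,0],[0,0,0],1],
    [[-4,0,0],[0,0,0],1],
    [[-4,0,0],[0,0,0],1],
    [[0,0,0],[0,0,0],1],
  ],
)

```text
t: 9.2
ee_pos: [0.4643, 0.1367, 0.0671]
tool_rot: [0.168, -3.129, 0.001]
ft_force: [-5.4, 0.2, -13.3]
grip_width: 0.0294
gripper_force: 60.8
```

```bash
python3 st.py
```

```text
tcp [0.4643 0.1367 0.0671] ydir 96.15 tilt 0.44 [-7.7e-03 -8.0e-04 -1.0e+00] q [ 0.15  0.32 -0.45  0.8   0.    0.05] t 9.2
shift tool mm [-29.   -0.2  -2.8] turn about tool z (do after shift) rad 0.0009
[ -5.4    0.23 -13.31] [-0.16  1.7   0.05] 0.02939573217463244
```

Request:
servo_tool(
  increments=[
    [[0,0,-1.5],[0,-0.005,0],1],
    [[0,0,-1.5],[0,-0.005,0],1],
    [[-3,0,0],[0,0,0],1],
    [[-3,0,0],[0,0,0],1],
    [[-3,0,0],[0,0,0],1],
    [[0,0,0],[0,0,0],1],
  ],
)

```text
t: 9.8
ee_pos: [0.4725, 0.1379, 0.0711]
tool_rot: [-0.169, 3.135, 0.001]
ft_force: [-9.8, 0.4, -8.5]
grip_width: 0.0289
gripper_force: 61.4
```

```bash
python3 st.py; python3 held.py | head -3
```

```text
tcp [0.4725 0.1379 0.0711] ydir 96.18 tilt 0.13 [ 2.2e-03  8.0e-04 -1.0e+00] q [ 0.15  0.32 -0.44  0.81  0.    0.05] t 9.8
shift tool mm [-20.7  -0.5   1.5] turn about tool z (do after shift) rad 0.0013
[-9.8   0.36 -8.5 ] [-0.01  2.29  0.07] 0.028949777148391337
plate in tool (mm) 9428 ((3.0440597534179688, -1.1353225708007812), (96.15088653564453, 55.55839157104492), 89.77913665771484) 0.009279822712928987
plane z=ax+by+c [-0.07842885  0.00014099  0.01049725]
ridge 103 ((-15.481513977050781, -2.1933507919311523), (13.587081909179688, 71.02125549316406), 87.94711303710938) [-0.0016 -0.0001  0.0011]
```

The plate has pitched about 4.5° nose-down in the grip under the roller load. I'll grip harder and rotate it back up before going on.

Request:
servo_tool(
  increments=[
    [[0,0,0],[0,0,0],1],
    [[0,0,0],[0,0,0],1],
    [[0,0,0],[0,-0.02,0],1],
    [[0,0,0],[0,-0.02,0],1],
    [[0,0,0],[0,-0.02,0],1],
    [[0,0,0],[0,0,0],1],
  ],
  grip_force=120,
)

```text
t: 10.45
ee_pos: [0.4728, 0.1378, 0.0706]
tool_rot: [-0.166, 3.073, 0.006]
ft_force: [-5.6, 0.9, -15.1]
grip_width: 0.0288
gripper_force: 119.3
```

```bash
python3 st.py; python3 held.py | head -3
```

```text
tcp [0.4728 0.1378 0.0706] ydir 96.17 tilt 3.67 [ 0.0635  0.0072 -0.998 ] q [ 0.16  0.28 -0.51  0.72 -0.    0.05] t 10.45
shift tool mm [-20.3  -0.4   2.2] turn about tool z (do after shift) rad 0.0012
[ -5.57   0.86 -15.08] [-0.1   2.06  0.07] 0.028813374535813455
plate in tool (mm) 9441 ((2.9369869232177734, -1.0462493896484375), (55.57341003417969, 95.95558166503906), 0.056960705667734146) 0.009383925700794112
plane z=ax+by+c [-0.0825559  -0.00019097  0.01066455]
ridge 106 ((-15.303915023803711, 2.323659896850586), (24.044715881347656, 71.9117660522461), 86.62638092041016) [-0.0016  0.0003  0.0018]
```

Request:
servo_tool(
  increments=[
    [[-3,0,0],[0,0,0],1],
    [[-3,0,0.1],[0,0,0],1],
    [[-3,0,0.1],[0,0,0],1],
    [[-2,0,0.1],[0,0,0],1],
    [[0,0,0],[0,0,0],1],
  ],
)

```text
t: 11.0
ee_pos: [0.4874, 0.1394, 0.0719]
tool_rot: [-0.165, 3.068, 0.006]
ft_force: [1.7, 1.7, -17.7]
grip_width: 0.0286
gripper_force: 119.5
```

```bash
python3 st.py; python3 held.py | head -3
```

```text
tcp [0.4874 0.1394 0.0719] ydir 96.15 tilt 3.96 [ 0.0686  0.0079 -0.9976] q [ 0.16  0.3  -0.47  0.73 -0.    0.05] t 11.0
shift tool mm [-5.6 -0.4  2.6] turn about tool z (do after shift) rad 0.0009
[  1.73   1.7  -17.74] [0.16 0.52 0.08] 0.02864775658066401
plate in tool (mm) 9230 ((5.148963928222656, -1.0151176452636719), (96.09706115722656, 54.45277404785156), 89.22028350830078) 0.009879839459532446
plane z=ax+by+c [-8.28753484e-02 -3.57757028e-05  1.12759292e-02]
ridge 2 ((21.06439208984375, -6.120820999145508), (13.538595199584961, 0.0), 92.7140884399414) [-0.0177 -0.0156 -0.0136]
```

Request:
servo_tool(
  increments=[
    [[-3,0,0.2],[0,0,0],1],
    [[-3,0,0.2],[0,0,0],1],
    [[-2,0,0.2],[0,0,0],1],
    [[0,0,0],[0,0,0],1],
    [[0,0,0],[0,0,0],1],
  ],
)

```text
t: 11.55
ee_pos: [0.4959, 0.1402, 0.0729]
tool_rot: [-0.165, 3.067, 0.006]
ft_force: [0.6, 1.5, -17.6]
grip_width: 0.0286
gripper_force: 119.5
```

```bash
python3 st.py; python3 held.py | head -3
```

```text
tcp [0.4959 0.1402 0.0729] ydir 96.15 tilt 4.03 [ 0.0699  0.0079 -0.9975] q [ 0.15  0.31 -0.45  0.74 -0.    0.05] t 11.55
shift tool mm [ 3.  -0.3  3. ] turn about tool z (do after shift) rad 0.0008
[  0.58   1.54 -17.62] [0.32 0.63 0.14] 0.028593292952042125
plate in tool (mm) 9440 ((3.351980209350586, -1.1379203796386719), (95.99713134765625, 54.92140197753906), 89.82774353027344) 0.009476556681453863
plane z=ax+by+c [-7.93251078e-02  9.15311660e-05  1.07001735e-02]
ridge 181 ((-18.646696090698242, 2.159480094909668), (23.89968490600586, 77.69532775878906), 86.60384368896484) [-0.0087  0.002   0.0057]
```

Request:
servo_tool(
  increments=[
    [[0,0,1.5],[0,0,0],1],
    [[0,0,1.5],[0,0,0],1],
    [[0,0,1.5],[0,0,0],1],
    [[0,0,1],[0,0,0],1],
    [[0,0,0],[0,0,0],1],
  ],
)

```text
t: 12.1
ee_pos: [0.4955, 0.1402, 0.0671]
tool_rot: [-0.165, 3.068, 0.006]
ft_force: [-1.8, 1.9, -13.7]
grip_width: 0.0289
gripper_force: 119.8
```

```bash
python3 st.py
```

```text
tcp [0.4955 0.1402 0.0671] ydir 96.15 tilt 3.96 [ 0.0686  0.0076 -0.9976] q [ 0.15  0.32 -0.46  0.72 -0.    0.05] t 12.1
shift tool mm [ 2.2 -0.3 -2.7] turn about tool z (do after shift) rad 0.0009
[ -1.76   1.94 -13.66] [0.38 1.16 0.1 ] 0.028861300006186332
```

Request:
servo_tool(
  increments=[
    [[0,0,0.7],[0,0,0],1],
    [[0,0,0.7],[0,0,0],1],
    [[0,0,0],[0,0,0],1],
    [[0,0,0],[0,0,0],1],
  ],
  grip_force=40,
)

```text
t: 12.5
ee_pos: [0.4956, 0.1403, 0.0662]
tool_rot: [-0.165, 3.068, 0.006]
ft_force: [-4.9, 1.6, -10.6]
grip_width: 0.0287
gripper_force: 120.4
```

```bash
python3 st.py; python3 held.py | head -3
```

```text
tcp [0.4956 0.1403 0.0662] ydir 96.16 tilt 3.97 [ 0.0689  0.0079 -0.9976] q [ 0.15  0.32 -0.46  0.72 -0.    0.05] t 12.5
shift tool mm [ 2.2 -0.4 -3.7] turn about tool z (do after shift) rad 0.0011
[ -4.87   1.56 -10.58] [0.48 1.31 0.23] 0.02871510380378582
plate in tool (mm) 9392 ((2.828611373901367, -1.0443954467773438), (96.15237426757812, 55.46439743041992), 89.87498474121094) 0.00952655449311516
plane z=ax+by+c [-0.07796203  0.00014621  0.01069457]
ridge 177 ((-18.478710174560547, -2.643911361694336), (77.9281005859375, 26.629899978637695), 1.425624966621399) [-0.0047  0.0016  0.0048]
```

Request:
servo_tool(
  increments=[
    [[0,0,0],[0,0,0],0.5],
    [[0,0,0],[0,0,0],0.3],
    [[0,0,0],[0,0,0],0],
    [[0,0,0],[0,0,0],0],
    [[0,0,0],[0,0,0],0],
    [[0,0,0],[0,0,0],0],
    [[0,0,0],[0,0,0],0],
  ],
)

```text
t: 13.25
ee_pos: [0.4963, 0.1401, 0.066]
tool_rot: [-0.164, 3.067, 0.006]
ft_force: [-0.6, 0.1, -0.2]
grip_width: 0.0853
gripper_force: 0.0
```

```bash
python3 st.py; python3 held.py | head -3
```

```text
tcp [0.4963 0.1401 0.066 ] ydir 96.14 tilt 4.03 [ 0.0698  0.0075 -0.9975] q [ 0.15  0.32 -0.46  0.72 -0.    0.05] t 13.25
shift tool mm [ 2.9 -0.2 -3.9] turn about tool z (do after shift) rad 0.0007
[-0.57  0.06 -0.25] [-0.03  0.07 -0.01] 0.08529528457470059
plate in tool (mm) 10091 ((-5.910469055175781, -0.7744674682617188), (74.00196075439453, 95.94144439697266), 0.4762798249721527) 0.011096453108857544
plane z=ax+by+c [-0.06128357 -0.00023876  0.01179606]
ridge 259 ((-18.75825309753418, -0.03005218505859375), (23.49502944946289, 80.109375), 89.32952880859375) [-0.0046  0.0019  0.0061]
```

Request:
servo_tool(
  increments=[
    [[0,0,-20],[0,0,0],0],
    [[0,0,-30],[0,0,0],0],
    [[0,0,-40],[0,0,0],0],
    [[0,0,-40],[0,0.07,0],0],
    [[0,0,-40],[0,0,0],0],
    [[0,0,-40],[0,0,0],0],
    [[0,0,0],[0,0,0],0],
    [[0,0,0],[0,0,0],0],
  ],
)

```text
t: 14.1
ee_pos: [0.4879, 0.1393, 0.2763]
tool_rot: [-0.168, 3.135, 0.0]
ft_force: [0.2, 0.6, -0.0]
grip_width: 0.0856
gripper_force: 0.0
```

```bash
cat > fin.py <<'E'
from h import *
d=grab('wrist');P=cloud(d);hsv=cv2.cvtColor(d['color'],cv2.COLOR_RGB2HSV).astype(int);H,S,V=[hsv[...,k] for k in range(3)]
th=np.radians(6.1);u=np.array([np.cos(th),np.sin(th)]);n=np.array([-u[1],u[0]])
Q=P[...,:2]-[.5279,.1424];X=Q@u*1000;Y=Q@n*1000;Z=P[...,2]*1000
m=(abs(Z-55.6)<4)&(abs(Y)<55)&(X>-70)&(X<75)&(S<70)&(V>100)
q=np.c_[X[m],Y[m]].astype(np.float32);print('plate top in bed',cv2.minAreaRect(q),np.median(Z[m]))
A=np.c_[q/1000,np.ones(len(q))];c=np.linalg.lstsq(A,Z[m],rcond=None)[0];r=Z[m]-A@c;k=abs(r)<1.5;c=np.linalg.lstsq(A[k],Z[m][k],rcond=None)[0];print('plane',c)
for nm,x,y in(('front',.035,0),('left',-.035,.03),('right',-.035,-.03)):print(nm,'underside',c@[x,y,1]-6)
m=(abs(H-28)<8)&(S>150)&(V>70)&(Z>65)&(Z<100)&(abs(Y)<20)&(X>-15)&(X<105)
a=np.c_[X[m],np.ones(m.sum())];print('arm slope, top',np.linalg.lstsq(a,Z[m],rcond=None)[0],m.sum())
s=robot.get_state();print(s['ee_pos'],s['t'])
cv2.imwrite('pics/f.png',cv2.cvtColor(cv2.resize(d['color'][60:330,180:460],None,fx=2,fy=2),cv2.COLOR_RGB2BGR))
E
python3 fin.py
```

```text
plate top in bed ((3.6869659423828125, 0.11568832397460938), (128.912841796875, 95.89669799804688), 0.08611263334751129) 53.901652045012526
plane [-2.73917865  0.90226034 53.90663657]
front underside 47.81076531600149
left underside 48.02957563183903
right underside 47.975440011548
arm slope, top [-4.87117828e-02  7.91287883e+01] 859
[0.48699794 0.13914284 0.2749463 ] 14.15
```

View pics/f.png

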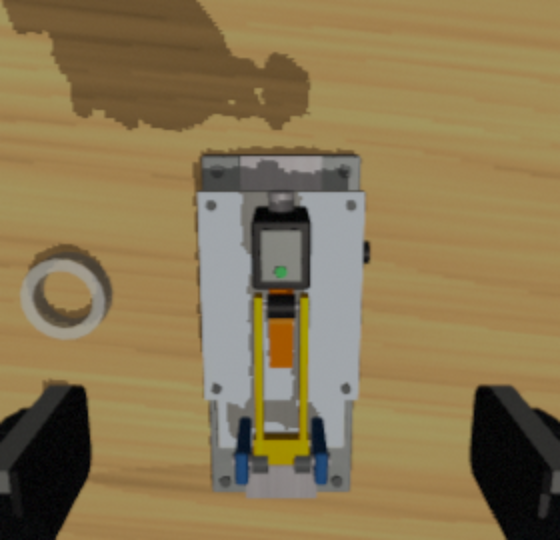

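The plate is seated and level, with the roller in the notch just ahead of the camera body and nothing touching it. All three points read within 0.3 mm of each other (the camera reads about 1 mm low throughout). The arm slope is about 0.049 rad.

```bash
python3 -c "
from plant import robot
print(robot.finish_job())"
```

```text
the job is handed in; nothing more can be done
None
```

The aluminium camera plate is back on its three balls with the roller in the notch and the gripper clear. The job was handed in at about 14 s; my last camera check showed the plate home and level, but no pass/fail verdict came back.

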